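# Close the knife box and lock it with its wooden rod

## Task

Make the kitchen knife box safe: slide its lid fully shut, so that the hole in the lid's tongue lines up with the holes in the two lugs at the end of the box. Then take the long, thin locking rod (the one with the plain, straight, flat-topped handle) out of the utensil rack and put it down through all three holes until its collar rests on the upper lug, and let go.

Things in the scene. Friction and masses are not known exactly. Their poses are not given: they have to be found in the camera images.
- lid (a joint): Sliding lid of the fixed wooden knife box (260 x 160 mm, 80 high). In m: 0 = shut, at a stop; larger = open, at most 0.12. Starts 0.06 to 0.11 open, stays where left, slides at about 3 N. Its tongue, 81 to 91 mm above the counter, has a 28 mm hole, which comes under pin_hole only when the lid is shut.
- lid_knob (a point): Middle of the grip of the round wooden knob on the lid, 115 mm above the counter. The grip is 28 mm across and 24 high; knob top at 131 mm, lid's top face at 91 mm, rails beside the lid to 96 mm. x axis: level, the way the lid moves to shut; z up. With the lid shut it lies 205 mm short of pin_hole along x.
- pin_hole (a point): Centre of the 28 mm hole in the top face of the upper lug (64 x 62 mm, 12 thick, between two cheeks) at the end of the knife box, 112 mm above the counter. x axis: level, the way the lid moves to shut; z up. Straight below: the hole of the lid's tongue when shut, then the lower lug's 28 mm hole (52 to 64 mm above the counter), then free air.
- rod_center (a point): Pale wooden rod, 148 mm, 70 g; point on its axis, 74 above its tip; z to the handle. Shaft 14 across, 90 long, tapered tip; collar 46 across, 8 thick; straight handle 22 across, 24 to 74 above this point. Hangs upright by its collar in a hole of a dark 3-hole rack, 112 high, holes 75 apart; beside it honey dipper (slim, button end) and muddler (fat, short). Seated: 16 below pin_hole.
Things that resemble listed ones, but are neither listed nor needed, are in the scene too. Leave any pink or purple look-alike of the part that bears rod_center alone.

How it is judged:
By the outcome, as a careful person would: the job done as asked, in the order asked, and still so for the second after the job is handed in, with the robot touching nothing.
It also fails if it takes over 58 s, if anything falls off the work surface, if the arm or the gripper's body presses on something with over 40 N, if the wrist force passes 120 N, or if a joint passes its speed limit or range.

## Robot

A 6-joint arm with a two-finger parallel gripper is mounted at the origin on the work surface. World frame = base frame: x ahead of the robot, y to its left, z up, the work surface at z = 0. Lengths are in m, angles in degrees, forces in N, time in s.
With the tool pointing down it reaches from about 0.35 to 0.875 m from the base axis. Payload 4.2 kg.
Tool frame: the origin (TCP) lies on the centre line of the jaws, within the pads' length; the fingertips stand 19 mm ahead of it and the grasp point (between the pads) is the TCP; x points along the fingers, y is the direction in which the jaws open and shut, and the axes are right-handed (so a half turn about x gives the same grasp; the last joint's range is limited). The gripper opens to 87 mm and grips with 3 to 60 N. Pads are 19 mm wide; open, the fingers measure 117 mm over their backs; the gripper's body (75 mm by 190 mm) begins 51 mm behind the grasp point.
Start: joints at [89.244, 22.042, 0.453, 0, -68.411, -14.817], TCP at [0.168, 0.602, 0.242] pointing down, gripper open.
Joint ranges: [-179.83, 179.83], [-69.29, 118.12], [-61.27, 80.66], [-181.25, 117.63], [-171.15, -9.14], [-177.46, 177.46]. Speed limits (degrees/s): [159.86, 159.86, 180, 180, 180, 180].

## Interface

Orientations are given as a 3x3 rotation matrix whose columns are the frame's x, y, z axes.
In Python, from station import * gives the robot as it stands.
- The arm moves only by the shell command python3 -m creep 'ROWS'. ROWS is JSON, a list of rows, each a list of 5 numbers: the opening, from 0 (shut) to 1 (fully open), then the shift along the world's x, y, z in mm, then the turn about the world's z in rad. In form: [[jaw, x, y, z, turn], ...]. A call has exactly 8 rows; each row is the pose to reach, as a shift and turn from the pose measured when the call began; what a row does not reach only later rows make up. A row lasts 1/10 s, in which the tool goes at most 50 mm and 8.59 degrees, less where a joint would pass 70% of its speed; a pose out of reach is approached as far as the arm can. A call with a gripper value outside its range is refused whole. The fingers move at their own pace and stop on an object; the grip force is fixed at half the most. Time passes only in rows, so rows that repeat a pose let the fingers close, or fill a call up. It gives the time, the measured TCP pose, the force and the opening at its end, in the units of the state.
- sense(): the state, without advancing time (a new reading comes with each control period).
- capture(name): name is "scene" or "top" or "wrist"; returns a dict with "image" (400x640x3 uint8, blue, green, red), "z_map" (400x640 float32, m along the optical axis (not along the pixel's ray), 0 where there is no reading), "mtx" (3x3 intrinsics, pixels), "eye" and "attitude" of the camera in the world. Camera axes: x right, y up, looking along -z (the intrinsics and any distortion apply to the point x, -y, -z); pixel columns grow to the right and rows downward; lengths in m; the calibration is good to about 2 mm. A picture is of the moment at which its call begins.
- finish_job(): hands the job in, once; it reports no verdict.
Trained networks look in a picture, given as the dict that the camera call returned (one of the last four; its "shot" number tells which), for a name from the list of things; names that differ only in an ending like _2 or _b are one class to them, and where a whole thing is asked for, a point or a joint stands for the part that bears it (a point fixed in the world has none). Each returns a list of dicts, best first, with "confidence" (0 to 1); they miss things now and then, are a little off and sometimes report something else, mostly with a low value. They report only what shows in the picture. A call takes as long as a camera call. They do not tell look-alikes from the thing itself.
- look_for(picture, thing): "box" ([left, top, right, bottom] in pixels, round what is visible of it).
- mark_of(picture, thing): "centre" ([column, row] in pixels: a listed point, or the origin of a listed thing).
The state is a dict: "time_s": time; "joints": joint angles; "joint_velocities": joint speeds; "effort": joint torques, N m; "tcp_pos": TCP position; "ee_rot": TCP orientation; "wrist_force": force on the tool from outside, world axes, zero at the start; "moment": the same for the moment, N m; "gripper_width": opening from 0.0 (shut) to 1.0 (fully open).
Only numpy, scipy, OpenCV 4.12 (cv2) and the standard library are available. Lean on these libraries where they do the work, as an engineer would, in place of code of your own. Each camera call takes 0.05 s, during which the arm holds its last target.

## Working session

There is one attempt and no reset: what is moved stays moved. The work goes in short steps, Python scripts to look and compute and a shell command to move; the robot and the scene stay as the last step left them, time stands still between calls to the robot, and variables do not carry over. Pictures are saved under pics/ and viewed, and the job is handed in when it is done.

```bash
mkdir -p pics; ls; cat > h.py <<'E'
from station import *
import numpy as np, cv2
def px2w(c,u,v,d=None):
    K=c["mtx"];
    u0,v0=int(round(u)),int(round(v))
    if d is None:
        p=c["z_map"][max(0,v0-2):v0+3,max(0,u0-2):u0+3];p=p[p>0];d=np.median(p)
    x=(u-K[0][2])/K[0][0]*d;y=(v-K[1][2])/K[1][1]*d
    return np.array(c["attitude"])@np.array([x,-y,-d])+np.array(c["eye"])
def w2px(c,P):
    K=np.array(c["mtx"]);q=np.array(c["attitude"]).T@(np.array(P)-np.array(c["eye"]))
    return K[0,2]+K[0,0]*q[0]/-q[2],K[1,2]+K[1,1]*-q[1]/-q[2]
def atz(c,u,v,z):
    a=px2w(c,u,v,1.0);e=np.array(c["eye"]);r=a-e
    return e+r*(z-e[2])/r[2]
def world(c):
    K=c["mtx"];d=c["z_map"];h,w=d.shape
    v,u=np.mgrid[:h,:w]
    P=np.stack([(u-K[0][2])/K[0][0]*d,-(v-K[1][2])/K[1][1]*d,-d],-1)
    return P@np.array(c["attitude"]).T+np.array(c["eye"])
E
python3 - <<'E'
from h import *
s=sense();print({k:np.round(v,3).tolist() for k,v in s.items()})
for n in ["scene","top","wrist"]:
    c=capture(n);cv2.imwrite(f"pics/{n}0.png",c["image"]);print(n,c.keys(),np.round(c["eye"],3))
    for t in ["lid","lid_knob","pin_hole","rod_center"]:
        try:
            print(t,[(np.round(m["centre"],1).tolist(),round(m["confidence"],2)) for m in mark_of(c,t)][:5],[(np.round(m["box"]).tolist(),round(m["confidence"],2)) for m in look_for(c,t)][:4])
        except Exception as e: print(t,e)
E
```

```text
pics
{'time_s': 0.0, 'joints': [89.246, 22.088, 0.38, -0.031, -68.412, -14.814], 'joint_velocities': [-0.001, 0.068, 0.059, -0.007, -0.046, 0.089], 'effort': [-0.001, -39.067, 18.741, 4.22, 0.011, -0.0], 'tcp_pos': [0.168, 0.602, 0.24], 'ee_rot': [[-0.001, -0.269, -0.963], [-0.002, -0.963, 0.269], [-1.0, 0.002, -0.0]], 'wrist_force': [-0.327, 0.137, -0.547], 'moment': [0.026, 0.031, 0.037], 'gripper_width': 1.003}
scene dict_keys(['image', 'z_map', 'mtx', 'eye', 'attitude', 'shot']) [ 1.118 -0.617  1.021]
lid it knows: lid_knob, pin_hole, rod_center
lid_knob [([434.4, 179.4], 0.73)] [([373.0, 130.0, 476.0, 226.0], 0.56)]
pin_hole [([373.5, 118.4], 0.67)] [([357.0, 108.0, 478.0, 231.0], 0.58)]
rod_center [([220.0, 284.2], 0.77), ([274.3, 199.4], 0.77), ([186.4, 246.4], 0.77), ([252.1, 230.3], 0.59)] [([265.0, 176.0, 286.0, 218.0], 0.98), ([179.0, 223.0, 193.0, 264.0], 0.95), ([206.0, 262.0, 229.0, 302.0], 0.76), ([237.0, 211.0, 258.0, 238.0], 0.6)]
top dict_keys(['image', 'z_map', 'mtx', 'eye', 'attitude', 'shot']) [ 0.357 -0.095  1.005]
lid it knows: lid_knob, pin_hole, rod_center
lid_knob [([205.7, 137.1], 0.79)] [([164.0, 97.0, 246.0, 241.0], 0.7)]
pin_hole [([175.0, 254.7], 0.86)] [([150.0, 100.0, 248.0, 271.0], 0.89)]
rod_center [([446.9, 189.5], 0.95), ([342.6, 238.3], 0.76), ([446.7, 255.0], 0.73), ([395.5, 213.1], 0.59)] [([432.0, 180.0, 461.0, 200.0], 0.94), ([436.0, 243.0, 461.0, 262.0], 0.58), ([334.0, 226.0, 358.0, 249.0], 0.57)]
wrist dict_keys(['image', 'z_map', 'mtx', 'eye', 'attitude', 'shot']) [0.233 0.583 0.385]
lid it knows: lid_knob, pin_hole, rod_center
lid_knob [] []
pin_hole [] []
rod_center [] []
```

View pics/scene0.png

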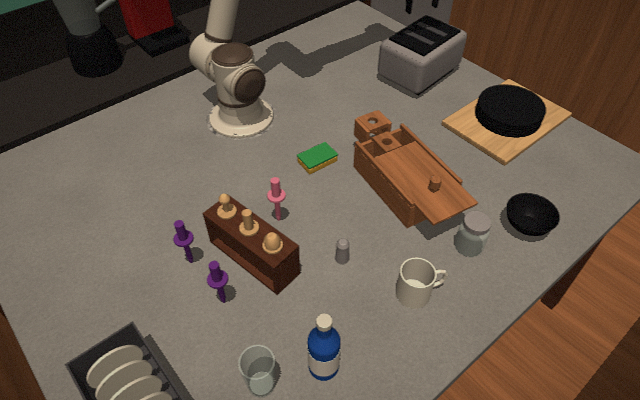

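View pics/top0.png

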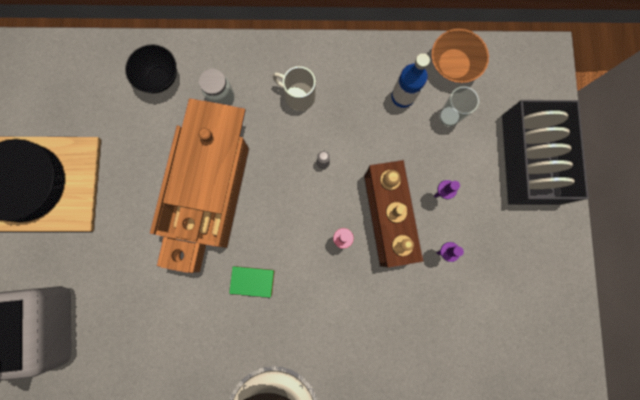

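```bash
python3 - <<'E'
from h import *
c=capture("scene");i=c["image"]
a=cv2.resize(i[160:320,150:310],(600,600),interpolation=cv2.INTER_CUBIC);cv2.imwrite("pics/sz.png",a)
c=capture("top");i=c["image"]
a=cv2.resize(i[90:290,140:480],(800,470),interpolation=cv2.INTER_CUBIC);cv2.imwrite("pics/tz.png",a)
np.save("W.npy",world(c))
print("knob",atz(c,205.7,137.1,.115),px2w(c,205.7,137.1),"hole",atz(c,175,254.7,.112),px2w(c,182,254))
for p in [(446.9,189.5),(446.7,255),(342.6,238.3),(395.5,213.1)]: print(p,px2w(c,*p))
E
```

```text
knob [0.63644083 0.15100242 0.115     ] [0.63283982 0.14783269 0.12646748] hole [0.36976    0.20850263 0.112     ] [0.37306182 0.22926111 0.00051574]
(446.9, 189.5) [ 0.51493503 -0.39746839  0.11639127]
(446.7, 255) [ 0.36828666 -0.39600237  0.0980838 ]
(342.6, 238.3) [ 0.40344033 -0.15793618  0.14655278]
(395.5, 213.1) [ 0.457157   -0.27210001  0.15087924]
```

View pics/sz.png

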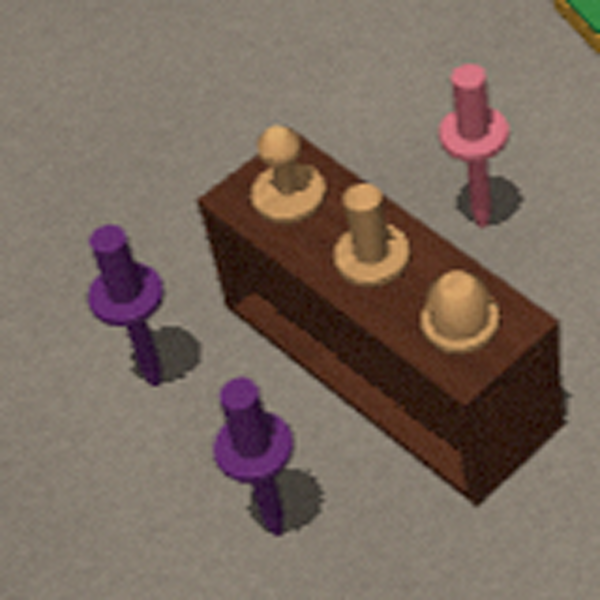

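View pics/tz.png

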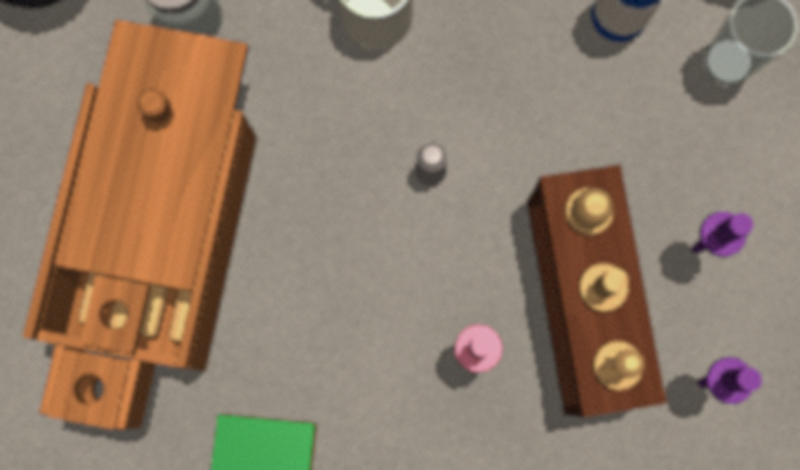

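The rod is the middle item in the rack, at about (397, 212) in the top view. The knob is at about (205, 135), the pin hole at (178, 256), and the lid is open. Next I'll refine these with depth.

```bash
python3 - <<'E'
from h import *
from scipy import ndimage
W=np.load("W.npy")
def cl(x0,x1,y0,y1,z0,z1):
    m=(W[...,0]>x0)&(W[...,0]<x1)&(W[...,1]>y0)&(W[...,1]<y1)&(W[...,2]>z0)&(W[...,2]<z1)
    P=W[m];
    if len(P): print(len(P),"min",P.min(0).round(4),"max",P.max(0).round(4),"mean",P.mean(0).round(4))
    return P
cl(.42,.50,-.31,-.23,.16,.19)   # rod top
cl(.42,.50,-.31,-.23,.115,.125) # collar
cl(.50,.56,-.31,-.22,.13,.19); cl(.34,.42,-.33,-.25,.13,.19)
cl(.60,.67,.11,.19,.125,.14) # knob top
P=cl(.33,.42,.15,.25,.107,.118)
r=cv2.minAreaRect(P[:,:2].astype(np.float32)*1000);print("lug",r)
R=cl(.30,.62,-.36,-.2,.107,.1145);print(cv2.minAreaRect(R[:,:2].astype(np.float32)*1000))
c=capture("scene")
for n in("lid_knob","pin_hole","rod_center"):
  for m in mark_of(c,n)[:4]:
    z={"lid_knob":.115,"pin_hole":.112,"rod_center":.096}[n];print(n,atz(c,*m["centre"],z).round(4))
V=world(c);W=V
cl(.42,.50,-.31,-.23,.16,.19)
cl(.60,.67,.11,.19,.125,.14)
P=cl(.33,.42,.15,.25,.107,.118);print(cv2.minAreaRect(P[:,:2].astype(np.float32)*1000))
E
```

```text
90 min [ 0.4533 -0.2912  0.1609] max [ 0.4744 -0.27    0.1728] mean [ 0.4635 -0.28    0.1686]
207 min [ 0.4213 -0.3074  0.115 ] max [ 0.4956 -0.2504  0.1238] mean [ 0.4614 -0.2762  0.119 ]
206 min [ 0.5205 -0.2878  0.1334] max [ 0.5553 -0.2513  0.1512] mean [ 0.5361 -0.2675  0.1448]
125 min [ 0.3779 -0.3044  0.1538] max [ 0.4011 -0.2796  0.1739] mean [ 0.3896 -0.2907  0.1667]
107 min [0.6286 0.138  0.125 ] max [0.6545 0.1654 0.1323] mean [0.6415 0.1512 0.1285]
978 min [0.3321 0.1571 0.107 ] max [0.4087 0.2485 0.116 ] mean [0.3693 0.2029 0.1109]
lug ((370.2107849121094, 203.68997192382812), (83.302734375, 66.42080688476562), 79.3858413696289)
2656 min [ 0.3421 -0.3371  0.107 ] max [ 0.5852 -0.2231  0.1145] mean [ 0.4613 -0.28    0.111 ]
((464.1643981933594, -280.60205078125), (235.18814086914062, 81.79302978515625), 8.764057159423828)
lid_knob [0.6354 0.151  0.115 ]
pin_hole [0.3802 0.2059 0.112 ]
rod_center [ 0.4236 -0.1762  0.096 ]
rod_center [ 0.4004 -0.4013  0.096 ]
rod_center [ 0.5416 -0.4094  0.096 ]
rod_center [ 0.4654 -0.2763  0.096 ]
86 min [ 0.4562 -0.2883  0.1603] max [ 0.4782 -0.2671  0.1736] mean [ 0.469  -0.2788  0.1687]
77 min [0.6316 0.1391 0.1251] max [0.6589 0.1665 0.1353] mean [0.6468 0.1524 0.1305]
460 min [0.3332 0.1596 0.107 ] max [0.4135 0.2499 0.1175] mean [0.3746 0.2045 0.1125]
((372.3083190917969, 206.0884552001953), (84.86741638183594, 70.83021545410156), 78.95203399658203)
```

```bash
python3 -m creep '[[1,36,-34,0,0],[1,72,-68,0,0.02],[1,108,-102,0,0.03],[1,144,-136,0,0.04],[1,180,-170,0,0.05],[1,216,-204,0,0.06],[1,252,-238,0,0.07],[1,280,-265,0,0.077]]'
```

```text
time_s: 2.15
tcp_pos: [0.4493, 0.3351, 0.2419]
ee_rot: [[0.0, -0.194, -0.981], [0.0, -0.981, 0.194], [-1.0, -0.0, -0.0]]
wrist_force: [1.1, -0.2, 0.7]
gripper_width: 0.998
```

```bash
python3 -m creep '[[1,34,-33,0,0],[1,68,-66,0,0],[1,102,-99,0,0],[1,136,-132,0,0],[1,165,-160,0,0],[1,185,-178,0,0],[1,191,-184,0,0],[1,191,-184,0,0]]'
python3 - <<'E'
from h import *
c=capture("wrist");cv2.imwrite("pics/w1.png",c["image"]);print(c["eye"],sense()["tcp_pos"])
for n,z in(("lid_knob",.115),("pin_hole",.112)):
  for m in mark_of(c,n)[:2]: print(n,m,atz(c,*m["centre"],z).round(4))
W=world(c);m=(W[...,2]>.126)&(W[...,2]<.14)&(abs(W[...,0]-.64)<.05)&(abs(W[...,1]-.15)<.05)
P=W[m];print(len(P),P.min(0),P.max(0),P.mean(0)) if len(P) else 0
E
```

```text
time_s: 2.95
tcp_pos: [0.6407, 0.1501, 0.2413]
ee_rot: [[-0.0, -0.196, -0.981], [0.0, -0.981, 0.196], [-1.0, 0.0, 0.0]]
wrist_force: [0.4, 0.9, -0.1]
gripper_width: 0.998
[0.70711734 0.13633381 0.38511919] [0.64005305 0.15102491 0.2415288 ]
lid_knob {'centre': [310.9, 195.7], 'confidence': 0.79} [0.6443 0.1532 0.115 ]
641 [0.63119958 0.13873759 0.12601419] [0.65805988 0.16562494 0.13333518] [0.64554479 0.15190809 0.13068404]
```

View pics/w1.png

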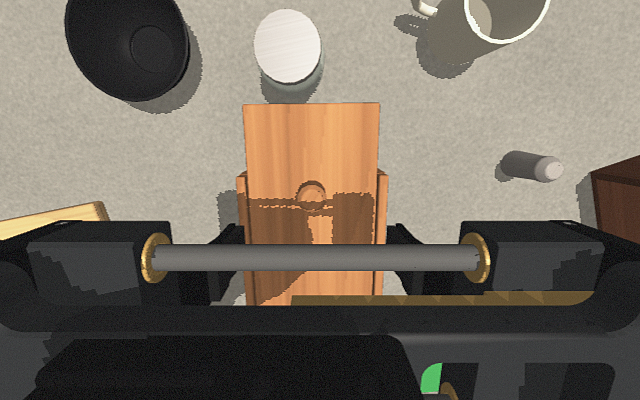

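The wrist view shows the knob at (311, 194), which is world (0.645, 0.152). The jaws are square to the lid. I'll descend and grip.

```bash
python3 -m creep '[[1,4,1,-30,0],[1,4,1,-60,0],[1,4,1,-90,0],[1,4,1,-110,0],[1,4,1,-121,0],[1,4,1,-121,0],[0.2,4,1,-121,0],[0,4,1,-121,0]]'; python3 -m creep '[[0,0,0,0,0],[0,0,0,0,0],[0,0,0,0,0],[0,0,0,0,0],[0,-5,1,0,0],[0,-10,2,0,0],[0,-15,3,0,0],[0,-20,4,0,0]]'
```

```text
time_s: 3.9
tcp_pos: [0.6444, 0.1536, 0.1229]
ee_rot: [[0.003, -0.192, -0.981], [0.002, -0.981, 0.192], [-1.0, -0.002, -0.003]]
wrist_force: [-0.2, 0.1, 0.4]
gripper_width: 0.895
time_s: 4.7
tcp_pos: [0.6241, 0.1569, 0.1227]
ee_rot: [[0.003, -0.192, -0.981], [0.001, -0.981, 0.192], [-1.0, -0.001, -0.003]]
wrist_force: [2.5, -4.0, -1.9]
gripper_width: 0.29
```

```bash
python3 -m creep '[[0,-7,1.4,0,0],[0,-14,2.8,0,0],[0,-21,4.2,0,0],[0,-28,5.6,0,0],[0,-34,6.7,0,0],[0,-40,8,0,0],[0,-42,8.3,0,0],[0,-42,8.3,0,0]]'; python3 -m creep '[[0,-2,0.4,0,0],[0,-4,0.8,0,0],[0,-6,1.2,0,0],[0,-7,1.4,0,0],[0,-8,1.6,0,0],[0,-9,1.8,0,0],[0,-10,2,0,0],[0,-10,2,0,0]]'
```

```text
time_s: 5.5
tcp_pos: [0.5809, 0.165, 0.1227]
ee_rot: [[0.001, -0.192, -0.981], [-0.0, -0.981, 0.192], [-1.0, -0.0, -0.001]]
wrist_force: [-1.3, -3.4, 1.1]
gripper_width: 0.289
time_s: 6.3
tcp_pos: [0.5707, 0.167, 0.1227]
ee_rot: [[0.001, -0.192, -0.981], [-0.0, -0.981, 0.192], [-1.0, 0.0, -0.001]]
wrist_force: [1.7, -4.6, -0.3]
gripper_width: 0.286
```

```bash
python3 - <<'E'
from h import *
c=capture("top");cv2.imwrite("pics/t2.png",cv2.resize(c["image"][90:290,140:340],(600,600)))
c=capture("scene");cv2.imwrite("pics/s2.png",cv2.resize(c["image"][80:260,330:510],(600,600)))
E
```

```text
(no output)
```

View pics/s2.png

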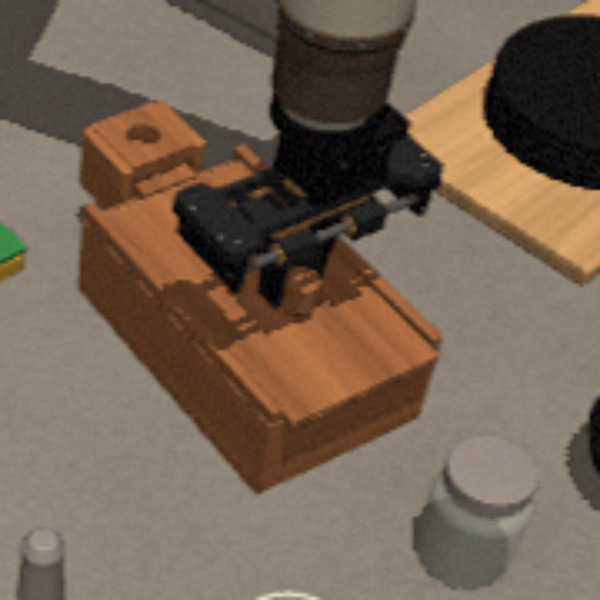

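The lid is almost shut: its end is near flush with the box at (430, 350). I haven't felt the stop yet, so I'll keep pushing.

```bash
python3 -m creep '[[0,-1,0.2,0,0],[0,-2,0.4,0,0],[0,-3,0.6,0,0],[0,-4,0.8,0,0],[0,-5,1,0,0],[0,-6,1.2,0,0],[0,-7,1.4,0,0],[0,-7,1.4,0,0]]'; python3 -m creep '[[0,-1,0.2,0,0],[0,-2,0.4,0,0],[0,-3,0.6,0,0],[0,-4,0.8,0,0],[0,-5,1,0,0],[0,-6,1.2,0,0],[0,-6,1.2,0,0],[0,-6,1.2,0,0]]'
```

```text
time_s: 7.2
tcp_pos: [0.5636, 0.1683, 0.1227]
ee_rot: [[0.001, -0.192, -0.981], [-0.0, -0.981, 0.192], [-1.0, 0.0, -0.001]]
wrist_force: [0.4, -3.8, -0.5]
gripper_width: 0.29
time_s: 8.0
tcp_pos: [0.5591, 0.1692, 0.1227]
ee_rot: [[0.003, -0.192, -0.981], [-0.0, -0.981, 0.192], [-1.0, -0.0, -0.004]]
wrist_force: [6.5, -7.6, -3.1]
gripper_width: 0.284
```

```bash
python3 - <<'E'
from h import *
c=capture("top");cv2.imwrite("pics/t3.png",cv2.resize(c["image"][150:290,140:280],(600,600),interpolation=cv2.INTER_CUBIC))
c=capture("scene");cv2.imwrite("pics/s3.png",cv2.resize(c["image"][80:240,330:490],(600,600),interpolation=cv2.INTER_CUBIC))
E
```

```text
(no output)
```

View pics/s3.png

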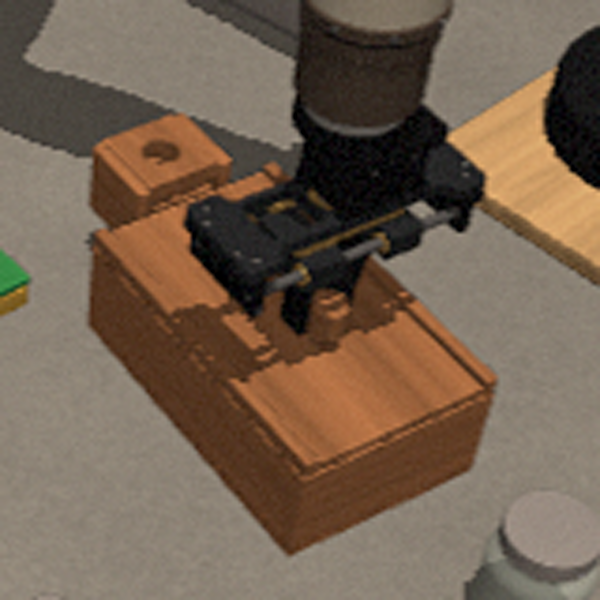

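View pics/t3.png

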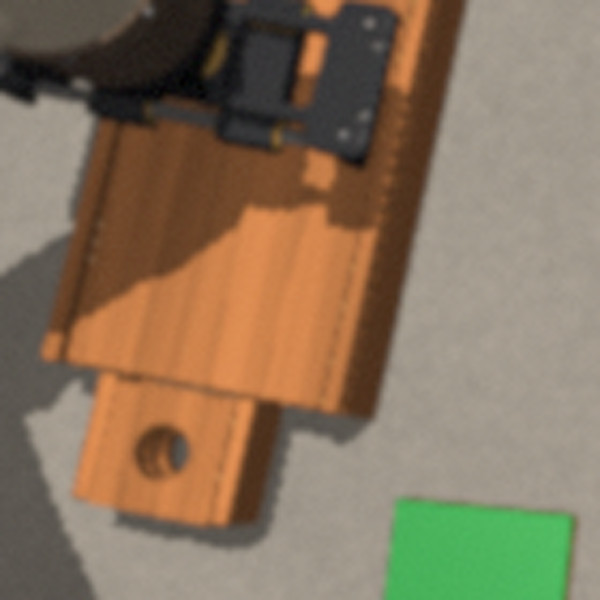

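The lid end is now flush with the box, and the pin hole is clear at top-view crop (162, 452). One more push will confirm the stop.

```bash
python3 -m creep '[[0,-2,0.4,0,0],[0,-4,0.8,0,0],[0,-6,1.2,0,0],[0,-8,1.6,0,0],[0,-8,1.6,0,0],[0,-8,1.6,0,0],[0,-8,1.6,0,0],[0,-8,1.6,0,0]]'
```

```text
time_s: 8.9
tcp_pos: [0.5499, 0.171, 0.1223]
ee_rot: [[0.001, -0.192, -0.981], [-0.001, -0.981, 0.192], [-1.0, 0.001, -0.001]]
wrist_force: [-2.5, -1.8, -0.4]
gripper_width: 0.018
```

The jaws slipped off the knob, which suggests the lid is at its stop. I'll rise and check.

```bash
python3 -m creep '[[0,0,0,30,0],[0,0,0,60,0],[0,0,0,100,0],[0,0,-40,130,0],[0,0,-80,130,0],[0,0,-120,130,0],[0,0,-160,130,0],[0,0,-200,130,0]]'
python3 - <<'E'
from h import *
c=capture("top");cv2.imwrite("pics/t4.png",cv2.resize(c["image"][90:290,140:300],(480,600),interpolation=cv2.INTER_CUBIC))
W=world(c)
for n,z in(("lid_knob",.115),("pin_hole",.112)):
  for m in mark_of(c,n)[:2]: print(n,m,atz(c,*m["centre"],z).round(4))
m=(W[...,2]>.124)&(W[...,2]<.14)&(abs(W[...,0]-.57)<.05)&(abs(W[...,1]-.165)<.05)
P=W[m];print(len(P),P.min(0),P.max(0),P.mean(0))
m=(W[...,2]>.107)&(W[...,2]<.116)&(W[...,0]<.42)&(W[...,0]>.33)&(abs(W[...,1]-.2)<.045)
P=W[m];print(len(P),P.mean(0),cv2.minAreaRect(P[:,:2].astype(np.float32)*1000))
c2=capture("scene");cv2.imwrite("pics/s4.png",cv2.resize(c2["image"][80:240,330:490],(600,600),interpolation=cv2.INTER_CUBIC))
W=world(c2)
for n,z in(("lid_knob",.115),("pin_hole",.112)):
  for m in mark_of(c2,n)[:2]: print(n,m,atz(c2,*m["centre"],z).round(4))
m=(W[...,2]>.124)&(W[...,2]<.14)&(abs(W[...,0]-.57)<.05)&(abs(W[...,1]-.165)<.05)
P=W[m];print(len(P),P.min(0),P.max(0),P.mean(0))
E
```

```text
time_s: 9.7
tcp_pos: [0.5505, -0.0294, 0.2531]
ee_rot: [[0.005, -0.191, -0.982], [0.0, -0.982, 0.191], [-1.0, -0.001, -0.005]]
wrist_force: [-0.3, 0.2, 0.5]
gripper_width: 0.004
lid_knob {'centre': [195.9, 165.1], 'confidence': 0.62} [0.5708 0.1705 0.115 ]
pin_hole {'centre': [175.7, 257.4], 'confidence': 0.72} [0.3639 0.2067 0.112 ]
115 [0.55885228 0.15182616 0.12426134] [0.58433905 0.17863822 0.13390374] [0.57069558 0.16442114 0.12867487]
605 [0.36896474 0.18662673 0.11084973] ((367.3879699707031, 193.51507568359375), (64.72798156738281, 65.58846282958984), 81.84717559814453)
pin_hole {'centre': [375.2, 119.2], 'confidence': 0.59} [0.3729 0.2153 0.112 ]
pin_hole {'centre': [251.0, 234.9], 'confidence': 0.4} [ 0.4839 -0.2848  0.112 ]
73 [0.56278261 0.15462413 0.12463834] [0.58823616 0.17714576 0.13512407] [0.57640241 0.16528689 0.13063928]
```

View pics/t4.png

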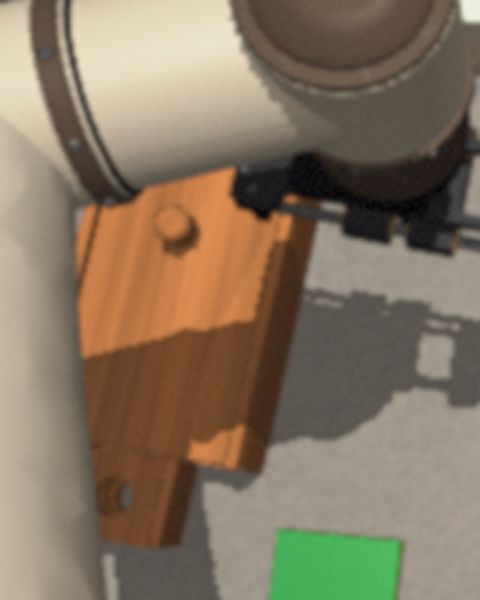

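View pics/s4.png

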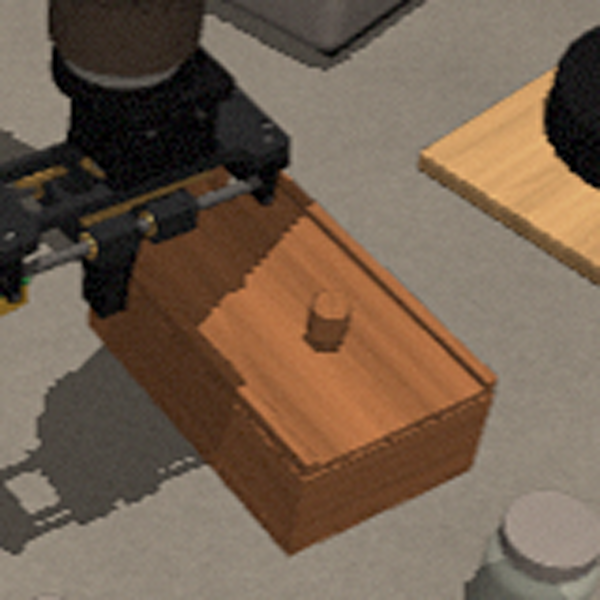

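The lid is shut, flush at (300, 470) in the scene crop. The knob at (0.573, 0.165) puts the hole at about (0.372, 0.204), in agreement with the direct view. Next is the rod.

```bash
python3 -m creep '[[1,-14,-40,0,0.05],[1,-28,-80,0,0.1],[1,-42,-120,0,0.15],[1,-56,-160,0,0.2],[1,-70,-200,0,0.25],[1,-80,-230,0,0.3],[1,-83,-249,0,0.349],[1,-83,-249,0,0.349]]'
python3 - <<'E'
from h import *
c=capture("wrist");cv2.imwrite("pics/w5.png",c["image"]);s=sense();print(s["tcp_pos"],s["ee_rot"][0])
W=world(c)
for a in((.467,-.2785),(.39,-.291),(.54,-.267)):
  m=(W[...,2]>.14)&(W[...,2]<.18)&(np.hypot(W[...,0]-a[0],W[...,1]-a[1])<.03)
  P=W[m];print(len(P),P.min(0),P.max(0),P.mean(0)) if len(P) else 0
for m in mark_of(c,"rod_center"):print(m)
E
```

```text
time_s: 10.8
tcp_pos: [0.4678, -0.2776, 0.2525]
ee_rot: [[0.003, 0.155, -0.988], [0.0, -0.988, -0.155], [-1.0, 0.0, -0.003]]
wrist_force: [0.2, 0.3, -0.5]
gripper_width: 0.648
[ 0.46790404 -0.27664582  0.25242166] [ 0.00285362  0.15549481 -0.98783259]
664 [ 0.45607852 -0.29154223  0.14078573] [ 0.47777469 -0.27017838  0.17286926] [ 0.46911326 -0.28050077  0.16689031]
539 [ 0.38607653 -0.30534761  0.14001714] [ 0.40585273 -0.27965234  0.17418821] [ 0.39874889 -0.29163137  0.16645879]
1320 [ 0.52294158 -0.287058    0.14005315] [ 0.55813029 -0.25184544  0.15259644] [ 0.540719   -0.26925077  0.1471182 ]
{'centre': [214.4, 217.2], 'confidence': 0.93}
{'centre': [313.9, 192.7], 'confidence': 0.78}
{'centre': [431.8, 157.5], 'confidence': 0.61}
```

View pics/w5.png

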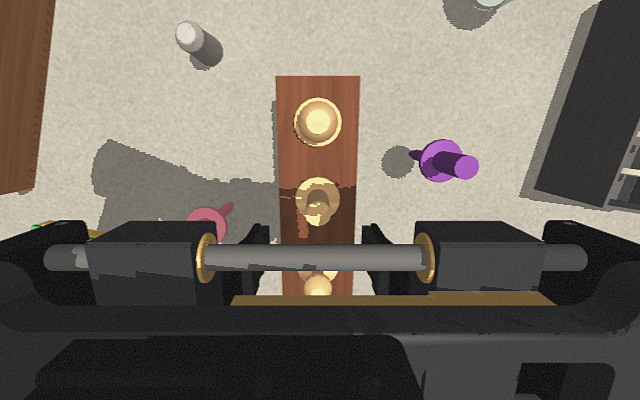

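The wrist view shows the rod's flat handle at (317, 210), centred between the jaws and midway between dipper and muddler. I'll descend and grip.

```bash
python3 -m creep '[[1,-1,-4,0,0],[1,-1,-4,-30,0],[1,-1,-4,-60,0],[1,-1,-4,-90,0],[1,-1,-4,-104,0],[1,-1,-4,-104,0],[0,-1,-4,-104,0],[0,-1,-4,-104,0]]'; python3 -m creep '[[0,0,0,0,0],[0,0,0,0,0],[0,0,0,0,0],[0,0,0,0,0],[0,0,0,10,0],[0,0,0,20,0],[0,0,0,40,0],[0,0,0,60,0]]'
```

```text
time_s: 11.7
tcp_pos: [0.4682, -0.2799, 0.1498]
ee_rot: [[0.005, 0.157, -0.988], [-0.0, -0.988, -0.157], [-1.0, 0.001, -0.005]]
wrist_force: [-0.1, 1.0, -0.6]
gripper_width: 0.895
time_s: 12.5
tcp_pos: [0.4682, -0.2801, 0.2113]
ee_rot: [[0.006, 0.158, -0.988], [-0.0, -0.988, -0.158], [-1.0, 0.001, -0.006]]
wrist_force: [0.2, 0.7, -0.5]
gripper_width: 0.17
```

```bash
python3 - <<'E'
from h import *
print(sense()["gripper_width"])
c=capture("scene");cv2.imwrite("pics/s6.png",cv2.resize(c["image"][120:320,150:350],(600,600),interpolation=cv2.INTER_CUBIC))
E
```

```text
0.17049059157125634
```

View pics/s6.png

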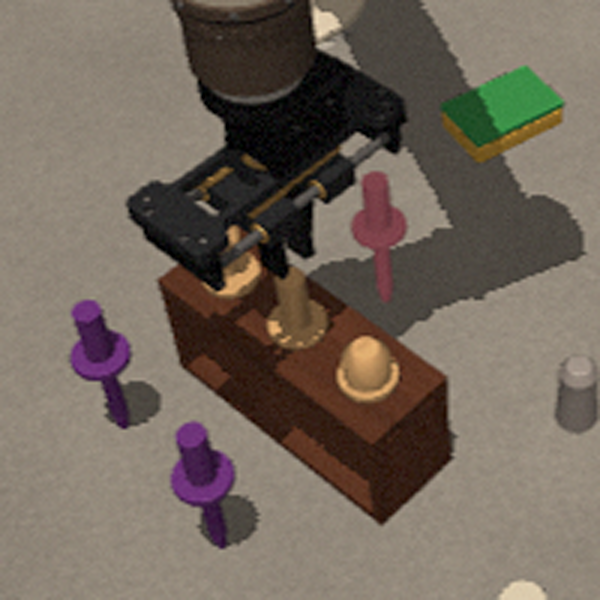

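The rod's collar is still on the rack, so I lifted before the jaws had closed fully. I'll open, go back down and wait longer.

```bash
python3 -m creep '[[1,0,0,0,0],[1,0,0,0,0],[1,0,0,0,0],[1,0,0,0,0],[1,0,0,0,0],[1,0,0,0,0],[1,0,0,0,0],[1,0,0,0,0]]'
python3 - <<'E'
from h import *
s=sense();print(s["gripper_width"],s["tcp_pos"])
c=capture("wrist");cv2.imwrite("pics/w7.png",c["image"])
W=world(c)
a=(.467,-.2785)
m=(W[...,2]>.13)&(W[...,2]<.18)&(np.hypot(W[...,0]-a[0],W[...,1]-a[1])<.03)
P=W[m];print(len(P),P.min(0),P.max(0),P.mean(0)) if len(P) else 0
E
```

```text
time_s: 13.35
tcp_pos: [0.4702, -0.2811, 0.2153]
ee_rot: [[0.013, 0.158, -0.987], [-0.004, -0.987, -0.158], [-1.0, 0.006, -0.012]]
wrist_force: [-1.0, -0.1, -0.4]
gripper_width: 0.771
0.7708271290962004 [ 0.47020152 -0.28105579  0.21530116]
1012 [ 0.45693164 -0.29174934  0.13002457] [ 0.47791504 -0.27005608  0.17244351] [ 0.47008587 -0.280381    0.16396657]
```

View pics/w7.png

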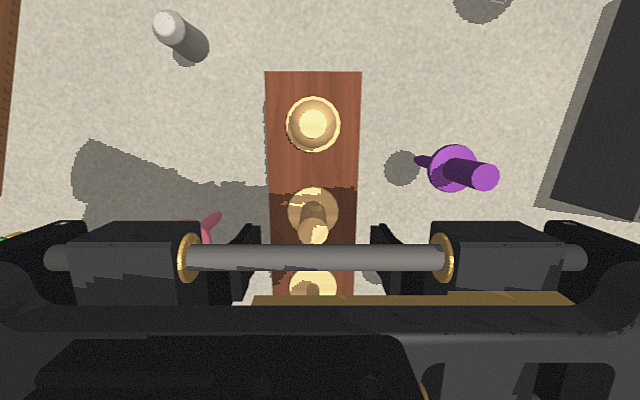

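The rod is undisturbed, upright at (313, 215) in the wrist view. The fingers move only about 0.075 per row, so I'll allow for that.

```bash
python3 -m creep '[[0.7,-3,0,-20,0],[0.7,-3,0,-45,0],[0.7,-3,0,-60,0],[0.6,-3,0,-67,0],[0.4,-3,0,-67,0],[0,-3,0,-67,0],[0,-3,0,-67,0],[0,-3,0,-67,0]]'; python3 -m creep '[[0,0,0,0,0],[0,0,0,0,0],[0,0,0,0,0],[0,0,0,0,0],[0,0,0,0,0],[0,0,0,0,0],[0,0,0,0,0],[0,0,0,0,0]]'
```

```text
time_s: 14.2
tcp_pos: [0.4677, -0.2812, 0.1493]
ee_rot: [[0.014, 0.158, -0.987], [-0.004, -0.987, -0.159], [-1.0, 0.007, -0.014]]
wrist_force: [-0.1, 0.3, -0.5]
gripper_width: 0.334
time_s: 15.0
tcp_pos: [0.4679, -0.2813, 0.1496]
ee_rot: [[0.015, 0.159, -0.987], [-0.005, -0.987, -0.159], [-1.0, 0.007, -0.014]]
wrist_force: [-0.0, 0.4, 3.0]
gripper_width: 0.244
```

```bash
python3 -m creep '[[0,0,0,10,0],[0,0,0,20,0],[0,0,0,40,0],[0,0,0,65,0],[0,0,0,90,0],[0,0,0,115,0],[0,0,0,135,0],[0,0,0,145,0]]'
python3 - <<'E'
from h import *
c=capture("scene");cv2.imwrite("pics/s8.png",cv2.resize(c["image"][100:300,130:330],(600,600),interpolation=cv2.INTER_CUBIC))
E
```

```text
time_s: 15.8
tcp_pos: [0.4684, -0.2816, 0.2973]
ee_rot: [[0.019, 0.159, -0.987], [-0.006, -0.987, -0.159], [-1.0, 0.009, -0.018]]
wrist_force: [-0.0, 0.4, -0.5]
gripper_width: 0.247
```

View pics/s8.png

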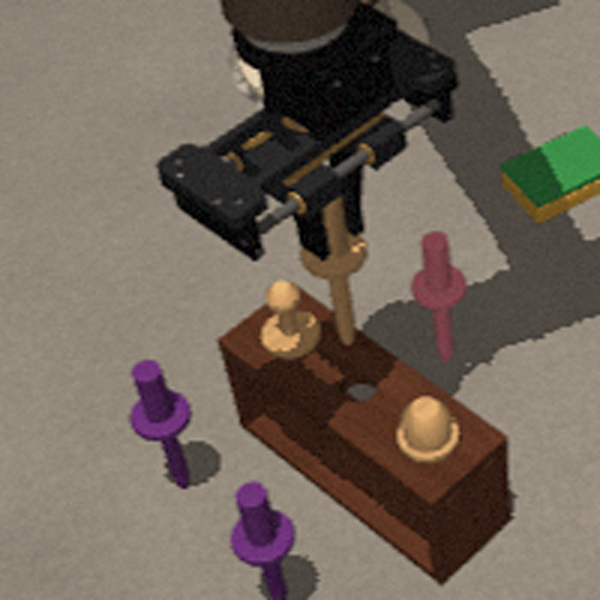

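The rod is held upright, its tip at (347, 340) and clear of the rack. I'll carry it to the hole.

```bash
python3 -m creep '[[0,-6,30,0,0],[0,-14,70,0,0],[0,-22,110,0,0],[0,-30,150,0,0],[0,-38,190,0,0],[0,-46,230,0,0],[0,-52,260,0,0],[0,-54,270,0,0]]'; python3 -m creep '[[0,-6,30,0,0],[0,-14,70,0,0],[0,-22,110,0,0],[0,-30,150,0,0],[0,-37,185,0,0],[0,-41,205,0,0],[0,-42,214,0,0],[0,-42,214,0,0]]'
python3 - <<'E'
from h import *
s=sense();print(s["tcp_pos"],s["gripper_width"])
for n in("scene","top","wrist"):
  c=capture(n);cv2.imwrite(f"pics/{n}9.png",c["image"])
  for t in("pin_hole","rod_center"):
    for m in mark_of(c,t)[:3]: print(n,t,m["centre"],atz(c,*m["centre"],.112).round(4),m["confidence"])
  print(w2px(c,(.372,.204,.112)))
E
```

```text
time_s: 16.65
tcp_pos: [0.4136, -0.0099, 0.2974]
ee_rot: [[0.019, 0.162, -0.987], [-0.006, -0.987, -0.162], [-1.0, 0.009, -0.018]]
wrist_force: [-0.2, 0.1, 0.3]
gripper_width: 0.244
time_s: 17.45
tcp_pos: [0.3716, 0.2044, 0.2967]
ee_rot: [[0.018, 0.163, -0.986], [-0.007, -0.987, -0.163], [-1.0, 0.01, -0.016]]
wrist_force: [0.4, -0.0, -0.6]
gripper_width: 0.248
[0.37158243 0.20437949 0.29669413] 0.24849490575868327
scene pin_hole [373.5, 119.1] [0.3696 0.212  0.112 ] 0.79
scene rod_center [220.6, 282.8] [ 0.5468 -0.4065  0.112 ] 0.71
scene rod_center [188.1, 245.9] [ 0.4191 -0.4095  0.112 ] 0.62
(np.float64(372.0522545150914), np.float64(120.71428856679705))
top pin_hole [176.9, 257.9] [0.3628 0.204  0.112 ] 0.65
top rod_center [442.9, 255.4] [ 0.3672 -0.3829  0.112 ] 0.93
top rod_center [342.7, 238.3] [ 0.4053 -0.1607  0.112 ] 0.89
top rod_center [447.9, 193.4] [ 0.5067 -0.4008  0.112 ] 0.86
(np.float64(177.1111528939465), np.float64(253.6686671167991))
wrist pin_hole [311.0, 193.9] [0.3656 0.2048 0.112 ] 0.79
wrist rod_center [586.7, 196.6] [ 0.4151 -0.127   0.112 ] 0.97
wrist rod_center [314.8, 223.0] [0.33   0.1944 0.112 ] 0.82
(np.float64(312.5000300786144), np.float64(188.80989014185445))
```

View pics/scene9.png

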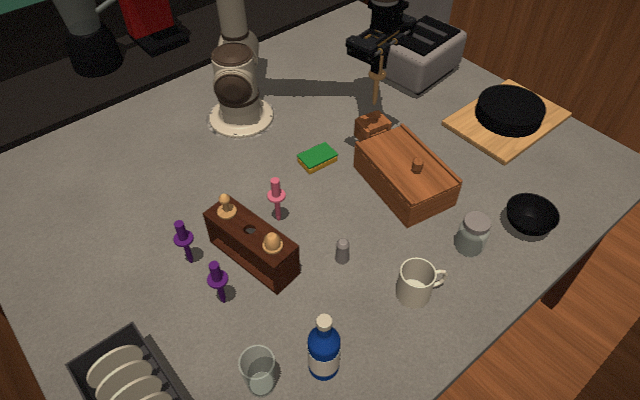

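View pics/wrist9.png

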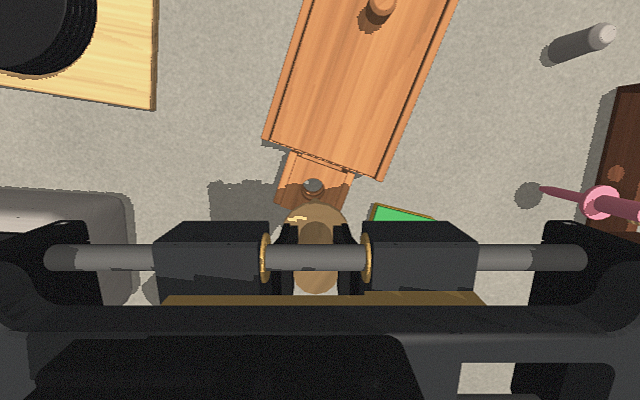

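```bash
python3 - <<'E'
from h import *
i=cv2.imread("pics/wrist9.png");cv2.imwrite("pics/w9z.png",cv2.resize(i[140:260,250:370],(600,600),interpolation=cv2.INTER_CUBIC))
i=cv2.imread("pics/scene9.png");cv2.imwrite("pics/s9z.png",cv2.resize(i[40:160,320:440],(600,600),interpolation=cv2.INTER_CUBIC))
E
```

```text
(no output)
```

View pics/w9z.png

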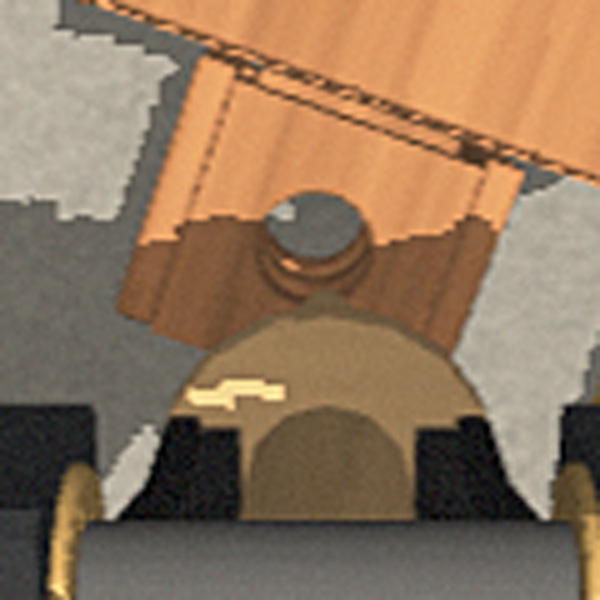

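View pics/s9z.png

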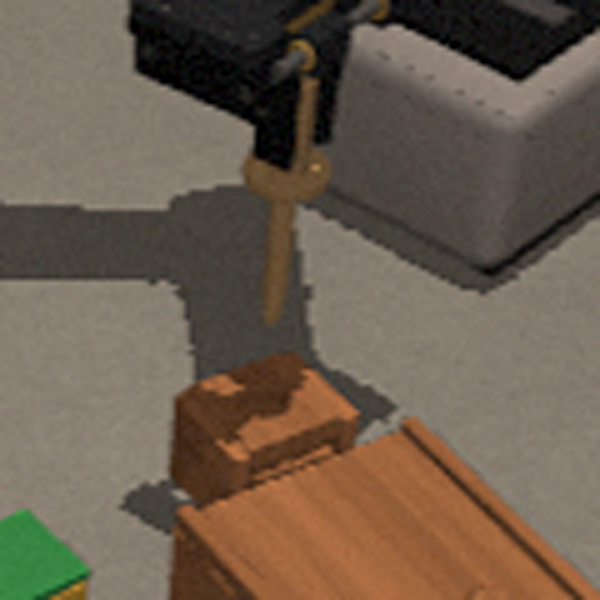

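```bash
python3 - <<'E'
from h import *
c=capture("scene")
for z in (.17,.262,.317): 
  u,v=w2px(c,(.3716,.2044,z));print(z,(u-320)*5,(v-40)*5)
c=capture("wrist")
for z in (.17,.262,.317): 
  u,v=w2px(c,(.3716,.2044,z));print(z,(u-250)*5,(v-140)*5)
E
```

```text
0.17 268.7066406163956 319.1250999156182
0.262 283.2385451378781 174.6566683545322
0.317 292.69054913884474 80.68989399883051
0.17 312.97395199826866 301.6290030324536
0.262 313.0849785261256 458.9806855782223
0.317 313.2206542167867 651.2662466791335
```

The wrist crop shows the hole centre at (316, 247) and the tip just below it. Both match the model to 1–2 mm, so I'll insert.

```bash
python3 -m creep '[[0,0,0,-20,0],[0,0,0,-40,0],[0,0,0,-50,0],[0,0,0,-60,0],[0,0,0,-68,0],[0,0,0,-74,0],[0,0,0,-80,0],[0,0,0,-80,0]]'; python3 -m creep '[[0,0,0,-8,0],[0,0,0,-16,0],[0,0,0,-24,0],[0,0,0,-32,0],[0,0,0,-40,0],[0,0,0,-46,0],[0,0,0,-50,0],[0,0,0,-50,0]]'
```

```text
time_s: 18.8
tcp_pos: [0.3715, 0.2036, 0.2168]
ee_rot: [[0.018, 0.161, -0.987], [-0.007, -0.987, -0.161], [-1.0, 0.01, -0.017]]
wrist_force: [0.7, -0.9, -0.1]
gripper_width: 0.238
time_s: 19.6
tcp_pos: [0.3713, 0.2034, 0.1662]
ee_rot: [[0.017, 0.161, -0.987], [-0.008, -0.987, -0.161], [-1.0, 0.011, -0.016]]
wrist_force: [-0.2, 0.2, -0.3]
gripper_width: 0.248
```

```bash
python3 - <<'E'
from h import *
c=capture("scene");cv2.imwrite("pics/s10.png",cv2.resize(c["image"][60:160,320:420],(600,600),interpolation=cv2.INTER_CUBIC))
c=capture("wrist");cv2.imwrite("pics/w10.png",cv2.resize(c["image"][140:260,250:370],(600,600),interpolation=cv2.INTER_CUBIC))
E
```

```text
(no output)
```

View pics/s10.png

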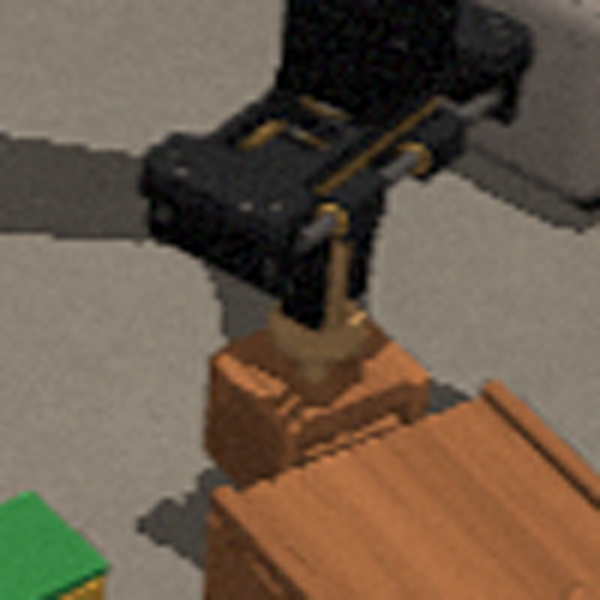

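There is no contact force and the collar sits about 16 mm above the lug, at (318, 340). I'll lower the rest and release.

```bash
python3 -m creep '[[0,0,0,-5,0],[0,0,0,-10,0],[0,0,0,-14,0],[0,0,0,-16,0],[0,0,0,-16,0],[0.6,0,0,-16,0],[0.6,0,0,-16,0],[0.6,0,0,-16,0]]'; python3 -m creep '[[0.7,0,0,0,0],[0.7,0,0,0,0],[0.7,0,0,0,0],[0.7,0,0,0,0],[0.7,0,0,20,0],[0.7,0,0,50,0],[0.7,0,0,80,0],[0.7,0,0,110,0]]'; python3 -m creep '[[0.7,20,-20,20,0],[0.7,45,-45,20,0],[0.7,70,-70,20,0],[0.7,95,-95,20,0],[0.7,115,-115,20,0],[0.7,135,-135,20,0],[0.7,140,-140,20,0],[0.7,140,-140,20,0]]'
python3 - <<'E'
from h import *
c=capture("scene");cv2.imwrite("pics/s11.png",cv2.resize(c["image"][60:240,320:500],(600,600),interpolation=cv2.INTER_CUBIC))
W=world(c);m=(W[...,2]>.13)&(abs(W[...,0]-.372)<.025)&(abs(W[...,1]-.204)<.025)
P=W[m];print(P.min(0),P.max(0),P.mean(0))
m=(W[...,2]>.124)&(W[...,2]<.14)&(abs(W[...,0]-.57)<.05)&(abs(W[...,1]-.165)<.05);print(W[m].mean(0))
c=capture("top");cv2.imwrite("pics/t11.png",cv2.resize(c["image"][90:290,140:300],(480,600),interpolation=cv2.INTER_CUBIC))
W=world(c);m=(W[...,2]>.13)&(abs(W[...,0]-.372)<.025)&(abs(W[...,1]-.204)<.025)
P=W[m];print(P.min(0),P.max(0),P.mean(0)) if len(P) else 0
E
```

```text
time_s: 20.5
tcp_pos: [0.3718, 0.2039, 0.1512]
ee_rot: [[0.019, 0.161, -0.987], [-0.006, -0.987, -0.162], [-1.0, 0.009, -0.018]]
wrist_force: [0.1, 0.3, -0.2]
gripper_width: 0.436
time_s: 21.3
tcp_pos: [0.3716, 0.2037, 0.2623]
ee_rot: [[0.019, 0.162, -0.987], [-0.007, -0.987, -0.162], [-1.0, 0.01, -0.017]]
wrist_force: [0.2, -0.3, 0.8]
gripper_width: 0.701
time_s: 22.1
tcp_pos: [0.5119, 0.0631, 0.2818]
ee_rot: [[0.018, 0.16, -0.987], [-0.007, -0.987, -0.16], [-1.0, 0.01, -0.016]]
wrist_force: [-0.2, 0.4, 0.6]
gripper_width: 0.702Traceback (most recent call last):
  File "<stdin>", line 4, in <module>
    return umr_minimum(a, axis, None, out, keepdims, initial, where)
ValueError: zero-size array to reduction operation minimum which has no identity
```

View pics/s11.png

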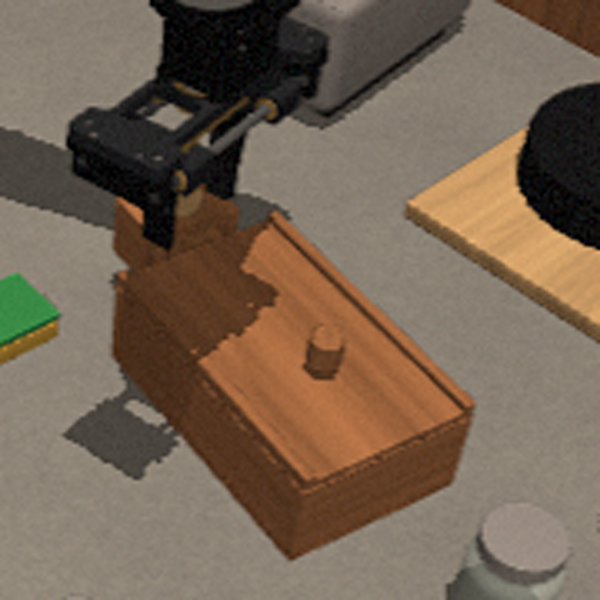

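The gripper hides the lug in this view, so I'll move it aside.

```bash
python3 -m creep '[[0.7,-10,-35,20,0],[0.7,-20,-75,20,0],[0.7,-30,-115,20,0],[0.7,-40,-150,20,0],[0.7,-45,-180,20,0],[0.7,-50,-195,20,0],[0.7,-50,-200,20,0],[0.7,-50,-200,20,0]]'
python3 - <<'E'
from h import *
for n in("scene","top"):
  c=capture(n);i=c["image"]
  r=i[60:240,320:500] if n=="scene" else i[110:290,120:300]
  cv2.imwrite(f"pics/{n}12.png",cv2.resize(r,(600,600),interpolation=cv2.INTER_CUBIC))
  W=world(c)
  for z0,z1 in((.16,.18),(.117,.125)):
    m=(W[...,2]>z0)&(W[...,2]<z1)&(abs(W[...,0]-.372)<.035)&(abs(W[...,1]-.204)<.035);P=W[m];print(n,len(P),P.min(0) if len(P) else 0,P.max(0) if len(P) else 0)
  m=(W[...,2]>.124)&(W[...,2]<.14)&(abs(W[...,0]-.57)<.05)&(abs(W[...,1]-.165)<.05);print("knob",W[m].mean(0))
E
```

```text
time_s: 22.95
tcp_pos: [0.4612, -0.1359, 0.3022]
ee_rot: [[0.018, 0.161, -0.987], [-0.006, -0.987, -0.161], [-1.0, 0.009, -0.017]]
wrist_force: [-0.5, 0.0, 0.6]
gripper_width: 0.698
scene 62 [0.35949112 0.19259219 0.16010911] [0.38295931 0.21581811 0.17488974]
scene 104 [0.34853269 0.18139549 0.11703651] [0.3958859  0.22575679 0.1245051 ]
knob [0.57641035 0.16546704 0.13024812]
top 0 0 0
top 0 0 0
knob [nan nan nan]<stdin>:9: RuntimeWarning: Mean of empty slice.
  ret = um.true_divide(
```

View pics/scene12.png

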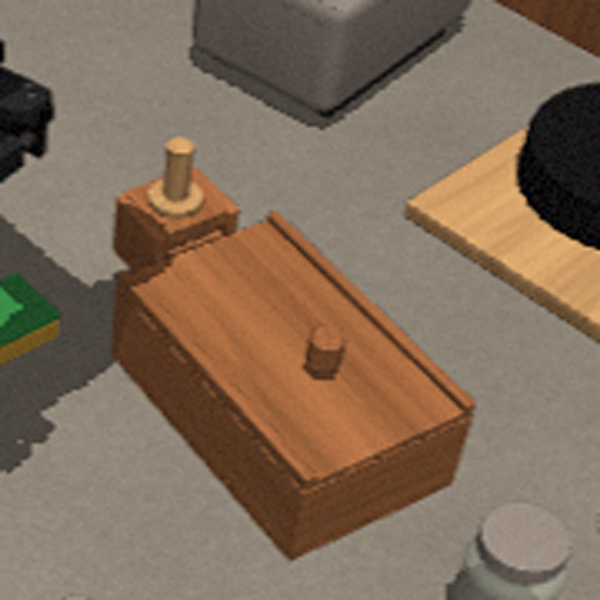

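View pics/top12.png

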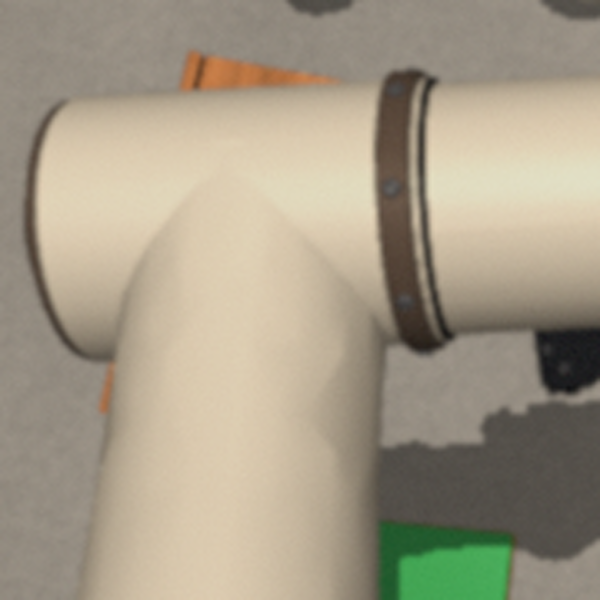

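The scene view shows the rod upright, with its collar on the upper lug at (176, 198). Its top is at about 0.172 m, as expected when seated. The lid is shut, with the knob unmoved at (325, 350), and the gripper is clear.

```bash
python3 -c "
from station import *
print(finish_job())"
```

```text
the job is handed in; nothing more can be done
None
```

The lid is shut and the locking rod is seated through all three holes. I handed the job in at about 23 s; it gave no verdict.

- **Lid:** I slid it by its knob until the jaws slipped off at the stop. Its end is flush with the box. The knob was in the same place before and after the rod went in, about 205 mm short of the hole.
- **Rod:** The first lift came away empty because the jaws had not finished closing, but the rod was not disturbed. On the second try I gripped it, carried it over and lowered it into the hole with almost no force at the end of each move, then let go.
- **Last checks:** In the scene camera the rod stands upright with its collar on the upper lug. Its top is at about 0.17 m, which matches fully seated. The gripper is clear of everything.
- **Not confirmed:** The arm blocked the top camera at the end, so the final check rests on the scene camera alone. The hole's position differed by several millimetres between cameras. I went by the wrist view, which matched my estimate to about 1 mm.

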